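# Load and close a microscope heating cell

## Robot

A 6-joint arm with a two-finger parallel gripper is mounted at the origin on the work surface. World frame = base frame: x ahead of the robot, y to its left, z up, the work surface at z = 0. Lengths are in m, angles in degrees, forces in N, time in s.
With the tool pointing down it reaches from about 0.15 to 0.775 m from the base axis. Payload 6.1 kg.
Tool frame: the origin (TCP) lies at the very end of the fingers, on their centre line; the grasp point (between the pads) lies 19 mm behind it; z points along the fingers, y is the line along which they close (so a half turn about z gives the same grasp; the last joint's range is limited). The gripper opens to 85 mm and grips with 20 to 120 N. Pads are 22 mm wide; open, the fingers measure 114 mm over their backs; the gripper's body (76 mm by 85 mm) begins 54 mm behind the grasp point. The pads swing forward as they close: fully open they stand 13 mm farther back than shut.
Start: joints at [76.433, 7.208, -2.269, 80.523, 0, 90], TCP at [0.123, 0.51, 0.231] pointing down, gripper open.
Joint ranges: [-155.77, 155.77], [-54.66, 111.73], [-72.52, 77.12], [-102.08, 115.82], [-83.92, 84.16], [-180, 180]. Speed limits (degrees/s): [136.94, 136.94, 172.46, 180, 180, 180].

## Interface

Orientations are given as a 3x3 rotation matrix whose columns are the frame's x, y, z axes.
In Python, from rig import arm gives the robot as it stands. Calls block until the motion is done:
- arm.goto(position, orientation): joint-space move of the TCP to a pose.
- arm.servo_line(position, frame=None, max_speed=0.15): straight line of the TCP; frame=None keeps the orientation; max_speed is the mean speed in m/s.
- arm.goto_joints(angles): joint-space move.
- arm.command_gripper(opening): finger opening in m; the grip force is fixed at half the most; returns when the fingers have stopped.
- arm.hold(seconds).
- arm.inverse_kinematics(position, orientation): joint angles nearest the present ones, or None.
- arm.sense(): the state.
- arm.capture(name): name is "side" or "top"; returns (picture, depth): 400x640x3 uint8, blue, green, red; 400x640 float32, m along the optical axis (not along the pixel's ray), 0 where there is no reading.
- arm.camera_model(name): a dict with "fx", "fy", "cx", "cy" (pixels), "R" (3x3) and "t" (3): a world point X has camera coordinates R X + t. Camera axes: x right, y down, z forward; pixel columns grow to the right and rows downward; lengths in m; the calibration is good to about 2 mm. A picture is of the moment at which its call begins. camera_model takes no time and is no camera call.
A pose or a line that the arm cannot do raises arm.IKError and nothing moves.
- arm.close_job(): hands the job in; it is judged then, once.
The state is a dict: "clock": time; "qpos": joint angles; "joint_vel": joint speeds; "joint_torque": joint torques, N m; "ee_pos": TCP position; "tcp_rot": TCP orientation; "contact_force": force on the tool from outside, world axes, zero at the start; "ft_torque": the same for the moment, N m; "gripper_width": finger opening in m; "gripper_force": force on a finger pad.
Only numpy, scipy, OpenCV 4.12 (cv2) and the standard library are available. Lean on these libraries where they do the work, as an engineer would, in place of code of your own. Each camera call takes 0.05 s, during which the arm holds its last target. There are 200 camera calls.

## Task

Load the round heating cell from the inside out, in this order: stand the brass specimen in the middle of the raised heater, lower the steel heat shield over it, lay the copper gasket round the shield flat on the sealing face, then turn the window cap so that its four holes line up with the studs and lower it, upright, fully home on the gasket. Do not drop the specimen or the cap into place, and leave the grey steel specimen and the standing objective lens where they are.

Things in the scene. Friction and masses are not known exactly. Their poses are not given: they have to be found in the camera images.
- cell: Fixed cream cell, 120 mm across; bright sealing face 30 mm above the bench. Origin on its axis at bench level. Dark heater in the middle: 32 mm across, top 6 mm above the face. Four studs, 7 mm thick, rising 22 mm from the face (last 4 mm tapered), 40 mm from the axis on its +x, +y, -x, -y axes: keep fingers midway between. Fittings below the face reach 78 mm out at +x, 69 mm at +-y.
- specimen_mid (a point): The brass-yellow specimen: solid disc 25 mm across, 14 mm high, lying on a flat face, 58 g. The point is its centre, 7 mm above its underside; z up along its axis. It goes on the heater's flat top, centred on the cell's axis.
- steel_specimen_mid (a point): The other specimen, not wanted: the same disc (25 mm across, 14 mm high) in grey steel. The point is its centre, z up.
- shield_mid (a point): Heat shield: bright steel cap open below, 42 mm outside and 38 mm inside diameter, 28 mm high; its edge slopes in over the top 6 mm to a flat top with an 18 mm hole; about 60 g. The point is on its axis half-way up, 14 mm above its rim; z up. It stands with its rim on the sealing face, round the heater.
- gasket_mid (a point): Flat copper gasket ring, 61 mm outside and 49 mm inside diameter, 6 mm thick, about 55 g. The point is the centre of the ring, 3 mm above its underside; z along its axis. It lies on the sealing face round the shield.
- cap_mid (a point): Window cap, 46 mm high, about 300 g: aluminium flange 102 mm across, 8 mm thick; 55 mm barrel; black bezel 60 mm across from 28 to 46 mm up (grip here), window on top. Bore 50 mm, 28 mm deep. Four 11 mm holes 40 mm from the axis on its +x, +y, -x, -y axes; any quarter turn fits. The point is on the axis, 23 mm above the underside; z up. Home, the flange lies on the gasket.
- objective_mid (a point): Microscope objective standing on the bench, grey with a blue band, 31 mm across, 50 mm high. The point is its centre, half-way up. To be left alone.
- specimen_box: Open grey specimen box with black, red and green mounted specimens, fixed, 110 by 78 mm (x by y), 26 mm high; origin at the centre of its underside. An obstacle only.

How it is judged:
By the outcome, as a careful person would: the job done as asked, in the order asked, and still so for the second after the job is handed in, with the robot touching nothing.
It also fails if it takes over 102 s, if anything falls off the work surface, if the arm or the gripper's body presses on something with over 40 N, if the wrist force passes 120 N, or if a joint passes its speed limit or range.

## Working session

There is one attempt and no reset: what is moved stays moved. The work goes in short steps, each a Python script; the robot and the scene stay as the last script left them, time stands still between calls to the robot, and variables do not carry over. Pictures are saved under pics/ and viewed, at most 16 in all, crops included, and the job is handed in when it is done.

```bash
ls; mkdir -p pics
python3 - <<'E'
from rig import arm
import cv2,numpy as np
for n in("top","side"):
    p,d=arm.capture(n);cv2.imwrite(f"pics/{n}0.png",p);np.savez(f"{n}0.npz",p=p,d=d)
    m=arm.camera_model(n);print(n,{k:np.round(v,3).tolist() for k,v in m.items()})
print(arm.sense())
E
```

```text
pics
top {'fx': 420.501, 'fy': 420.501, 'cx': 319.215, 'cy': 192.696, 'R': [[0.031, -0.999, 0.025], [-0.993, -0.033, -0.117], [0.118, -0.021, -0.993]], 't': [-0.037, 0.573, 1.044]}
side {'fx': 404.979, 'fy': 404.979, 'cx': 329.22, 'cy': 202.225, 'R': [[-0.887, -0.462, -0.008], [-0.267, 0.526, -0.808], [0.378, -0.714, -0.59]], 't': [0.511, 0.182, 0.735]}
{'clock': 0.1, 'qpos': array([ 7.64321918e+01,  7.23850453e+00, -2.31940011e+00,  8.05250368e+01,
        2.62938045e-04,  9.00000479e+01]), 'joint_vel': array([ 0.12355332, -0.09597432,  0.10878234,  0.13124095,  0.06758448,
        0.02734636]), 'joint_torque': array([-2.02661497e-03, -4.36904776e+01,  3.53605521e+01,  1.36062893e-02,
       -1.43546586e-04,  3.58384975e-07]), 'ee_pos': array([0.12307519, 0.50999117, 0.23060976]), 'tcp_rot': array([[-9.72092765e-01,  2.34596544e-01, -3.44062435e-04],
       [ 2.34596797e-01,  9.72091748e-01, -1.40612614e-03],
       [ 4.58791894e-06, -1.44760100e-03, -9.99998952e-01]]), 'contact_force': array([-0.98359457,  0.14615725, -1.21328981]), 'ft_torque': array([-0.02199849, -0.0195884 ,  0.02812057]), 'gripper_force': 0.0, 'gripper_width': 0.08554346769682074}
```

View pics/top0.png

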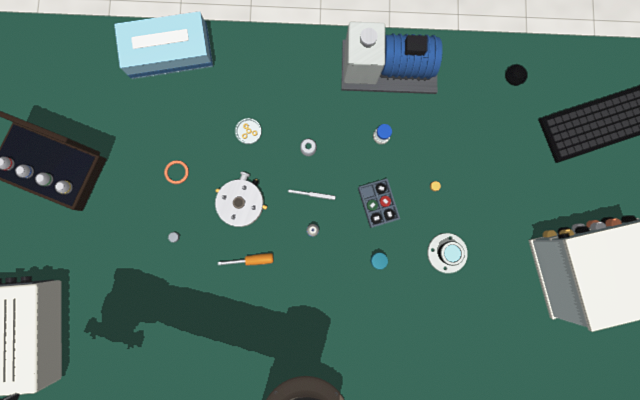

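View pics/side0.png

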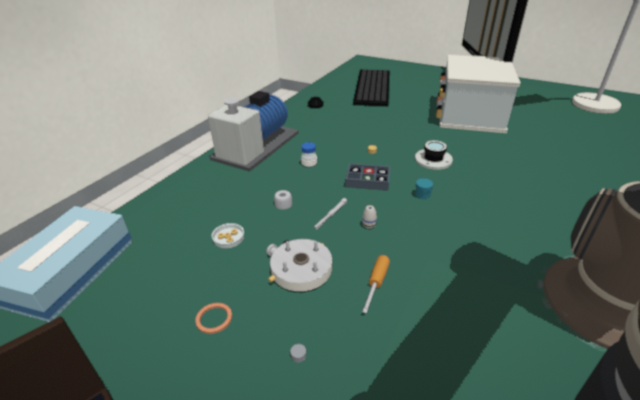

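The top view shows the cell at (239,203), brass specimen (436,186), grey specimen (173,237), gasket (176,172), shield (308,147), objective (313,230) and cap (448,254). I'll zoom in on the parts that matter.

```bash
cat > h.py <<'E'
import numpy as np,cv2
from rig import arm
M={n:arm.camera_model(n) for n in("top","side")}
def ray(n,u,v,z):
    "world point at height z seen at pixel u,v"
    m=M[n];R=np.array(m["R"]);t=np.array(m["t"])
    d=R.T@np.array([(u-m["cx"])/m["fx"],(v-m["cy"])/m["fy"],1]);c=-R.T@t
    return c+d*(z-c[2])/d[2]
def proj(n,X):
    m=M[n];c=np.atleast_2d(X)@np.array(m["R"]).T+np.array(m["t"])
    return np.c_[c[:,0]/c[:,2]*m["fx"]+m["cx"],c[:,1]/c[:,2]*m["fy"]+m["cy"]]
def rect(n,p,c,z,h=.06,s=.0004):
    "orthographic view of plane z around c: row = -x, col = -y"
    k=int(2*h/s);i=(np.arange(k)-k/2+.5)*s
    X,Y=np.meshgrid(c[0]-i,c[1]-i,indexing="ij")
    uv=proj(n,np.c_[X.ravel(),Y.ravel(),np.full(X.size,z)]).astype(np.float32)
    return cv2.remap(p,uv[:,0].reshape(k,k),uv[:,1].reshape(k,k),cv2.INTER_CUBIC)
E
python3 - <<'E'
from h import *
T=np.load("top0.npz");S=np.load("side0.npz")
c={"cell":(239,203,.03),"brass":(436,186,.014),"gasket":(176,172,.006),"shield":(308,147,.028),"cap":(448,254,.008),"capb":(453,252,.046)}
rows=[[],[]]
for k,(u,v,z) in c.items():
    w=ray("top",u,v,z);print(k,w.round(4),"depth-world z at pix",)
    s=.0006
    for n,I in(("top",T),("side",S)):
        im=cv2.resize(rect(n,I["p"],w[:2].round(3),z,h=.065,s=.0005),(260,260))
        cv2.line(im,(130,0),(130,259),(255,0,255),1);cv2.line(im,(0,130),(259,130),(255,0,255),1)
        rows[n=="side"].append(im)
cv2.imwrite("pics/z1.png",np.vstack([np.hstack(r[:3]) for r in rows]))
cv2.imwrite("pics/z2.png",np.vstack([np.hstack(r[3:]) for r in rows]))
E
```

```text
cell [0.541  0.1854 0.03  ] depth-world z at pix
brass [ 0.6044 -0.3261  0.014 ] depth-world z at pix
gasket [0.6193 0.3582 0.006 ] depth-world z at pix
shield [0.6937 0.0143 0.028 ] depth-world z at pix
cap [ 0.4278 -0.359   0.008 ] depth-world z at pix
capb [ 0.4338 -0.3591  0.046 ] depth-world z at pix
```

View pics/z1.png

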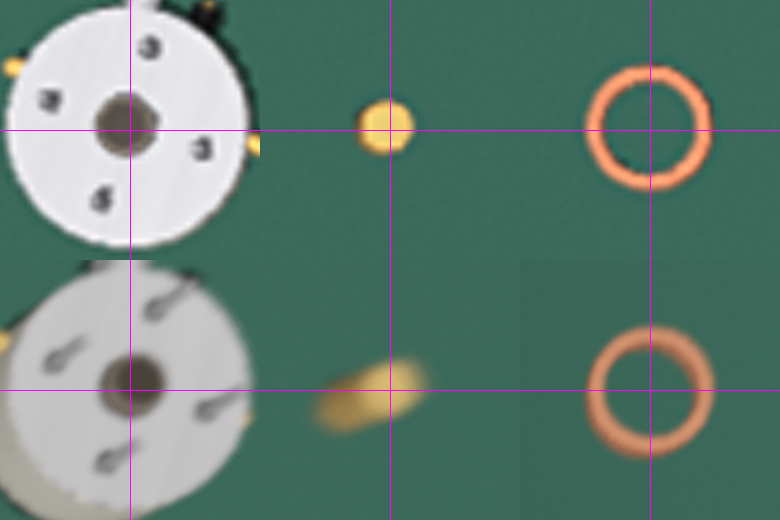

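View pics/z2.png

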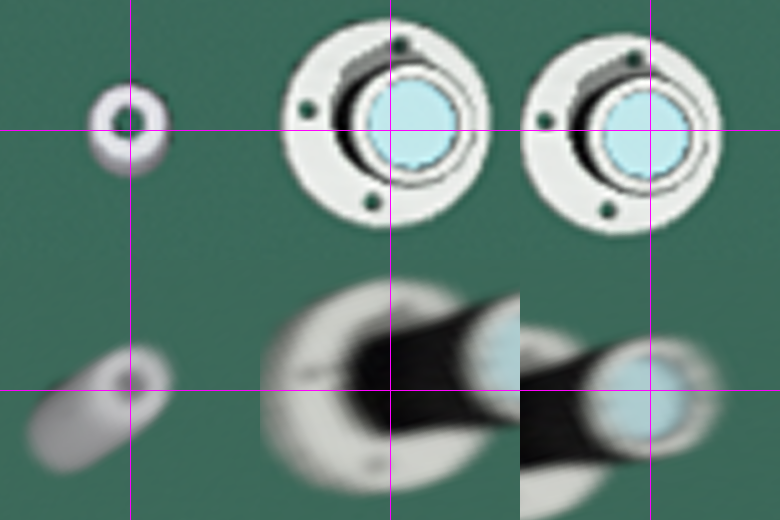

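The crops resolve everything well. The cell's stud marks put its yaw near -17.5°, and the cap's three visible holes put its yaw near -9.8°. I'll refine these numerically.

Run:
```python
from h import *
I={n:np.load(n+"0.npz")["p"] for n in("top","side")}
s=.0004
def circ(n,c,z,f,h=.07):
    im=rect(n,I[n],c,z,h,s);m=f(im.astype(int)).astype(np.uint8)
    cs,_=cv2.findContours(m,cv2.RETR_EXTERNAL,cv2.CHAIN_APPROX_NONE)
    q=max(cs,key=cv2.contourArea);q=cv2.convexHull(q)
    # fill hull densely so the fit is even
    mm=np.zeros_like(m);cv2.fillPoly(mm,[q],1)
    q=max(cv2.findContours(mm,0,1)[0],key=len);(u,v),ax,_=cv2.fitEllipse(q);k=im.shape[0]
    return im,np.array([c[0]-(v+.5-k/2)*s,c[1]-(u+.5-k/2)*s]),np.array(ax)*s*1e3
white=lambda i:(i.min(2)>150)
for n in I:
    im,c,a=circ(n,(.542,.186),.03,(lambda i:i.min(2)>(205 if n=="top" else 170)),.075);print(n,"cell",c.round(4),a)
    _,c,a=circ(n,(.6065,-.325),.014,(lambda i:(i[...,2]>(215 if n=="top" else 170))&(i[...,0]<150)),.03);print(n,"brass",c.round(4),a)
    _,c,a=circ(n,(.6215,.3585),.006,(lambda i:i[...,2]-i[...,0]>50),.05);print(n,"gasket",c.round(4),a)
    _,c,a=circ(n,(.6965,.0145),.028,(lambda i:i.min(2)>(195 if n=="top" else 150)),.04);print(n,"shield",c.round(4),a)
    _,c,a=circ(n,(.431,-.357),.008,(lambda i:i.min(2)>140),.065);print(n,"cap flange",c.round(4),a)
    _,c,a=circ(n,(.435,-.3575),.046,(lambda i:(i[...,0]>170)&(i[...,0]-i[...,2]>15)),.04);print(n,"cap window",c.round(4),a)
def holes(n,c,z,r0,r1,thr):
    im=rect(n,I[n],c,z,.06,s).min(2).astype(float);k=im.shape[0]
    v,u=np.mgrid[:k,:k];x=-(v+.5-k/2)*s;y=-(u+.5-k/2)*s;r=np.hypot(x,y);a=np.arctan2(y,x)
    m=((im<thr)&(r>r0)&(r<r1)).astype(np.uint8)
    N,_,st,ce=cv2.connectedComponentsWithStats(m)
    for i in range(1,N):
        if st[i,4]>40:
            X,Y=-(ce[i,1]+.5-k/2)*s,-(ce[i,0]+.5-k/2)*s
            print(n,z,"blob",st[i,4],np.round([c[0]+X,c[1]+Y,np.hypot(X,Y)],4),np.degrees(np.arctan2(Y,X)).round(1))
holes("top",(.5427,.1865),.041,.028,.052,170)
holes("top",(.431,-.357),.008,.034,.047,130)
```

```text
top cell [0.5455 0.1861] [115.82056885 126.99260254]
top brass [ 0.6055 -0.3244] [22.53061218 23.32929688]
top gasket [0.6201 0.3582] [62.48983765 63.26982422]
top shield [0.6972 0.0147] [34.38690491 34.88300171]
top cap flange [ 0.4311 -0.3572] [103.17856445 104.00603027]
top cap window [ 0.4314 -0.3565] [42.8681427  43.68969727]
side cell [0.5426 0.1863] [117.14804688 124.8229248 ]
side brass [ 0.6036 -0.3243] [22.08167572 28.69768982]
side gasket [0.6179 0.3583] [61.76236572 65.52175903]
side shield [0.692  0.0176] [35.67795105 49.78491211]
side cap flange [ 0.4283 -0.3538] [101.40758667 106.50505371]
side cap window [ 0.4296 -0.3558] [37.71211853 39.77245178]
top 0.041 blob 590 [0.5803 0.1727 0.0401] -20.1
top 0.041 blob 612 [0.5545 0.2223 0.0377] 71.7
top 0.041 blob 546 [0.5306 0.1467 0.0416] -107.0
top 0.041 blob 648 [0.5055 0.1967 0.0386] 164.7
top 0.008 blob 885 [ 0.4672 -0.366   0.0373] -14.0
top 0.008 blob 51 [ 0.4657 -0.3525  0.035 ] 7.4
top 0.008 blob 355 [ 0.4378 -0.3178  0.0398] 80.1
top 0.008 blob 66 [ 0.4218 -0.3905  0.0348] -105.4
top 0.008 blob 331 [ 0.3917 -0.3503  0.0399] 170.3
```

```bash
cat >> h.py <<'E'
def Rz(th):
    a=np.radians(th);c,s=np.cos(a),np.sin(a)
    return np.array([[-s,c,0],[c,s,0],[0,0,-1.]])
def go(x,y,z,th):
    "joint move, th or th+180 whichever turns less"
    q0=np.array(arm.sense()["qpos"]);best=None
    for t in(th,th+180):
        q=arm.inverse_kinematics(np.array([x,y,z]),Rz(t))
        if q is not None:
            e=abs(np.array(q)-q0).max()
            if best is None or e<best[0]: best=(e,t)
    arm.goto(np.array([x,y,z]),Rz(best[1]));return best[1]
def line(x,y,z,v=.15): arm.servo_line(np.array([x,y,z]),None,v)
def st(s=""):
    a=arm.sense();print(s,"t%.1f"%a["clock"],"p",a["ee_pos"].round(4),"F",a["contact_force"].round(1),"w %.4f gf %.1f"%(a["gripper_width"],a["gripper_force"]))
def down(x,y,z0,z1,df=3,step=.001,v=.02):
    "lower until vertical force rises by df"
    f0=arm.sense()["contact_force"][2];z=z0
    while z>z1:
        z=max(z1,z-step);line(x,y,z,v)
        f=arm.sense()["contact_force"][2]-f0
        if abs(f)>df: break
    return z
CELL=np.array([.5427,.1862]);CY=-17.7
E
python3 - <<'E'
from h import *
x,y=.605,-.3245
arm.command_gripper(.045)
print(go(x,y,.06,90));st("above")
line(x,y,.004,.1);st("down")
arm.command_gripper(.02);st("grip")
arm.command_gripper(.040);st("open")
line(x,y,.03);print(go(x,y,.031,0));line(x,y,.004,.1)
arm.command_gripper(.02);st("grip2")
line(x,y,.012,.05);st("lift")
E
```

```text
270
above t4.0 p [ 0.6054 -0.3237  0.0602] F [ 0.3 -0.2 -0.4] w 0.0448 gf 0.0
down t4.7 p [ 0.6052 -0.3246  0.0043] F [-0.8  0.2  0.5] w 0.0448 gf 0.0
grip t5.0 p [ 0.6057 -0.3248  0.0053] F [-0.2 -0.5  6.2] w 0.0212 gf 51.4
open t5.4 p [ 0.6048 -0.3244  0.0036] F [-0.1  0.2 -0.4] w 0.0402 gf 0.0
0
grip2 t7.8 p [ 0.6055 -0.3248  0.0049] F [-0.2  0.8  2.8] w 0.0214 gf 52.2
lift t8.1 p [ 0.6053 -0.3246  0.0126] F [ 0.8 -0.2 -0.6] w 0.0206 gf 52.0
```

Run:
```python
from h import *
line(.605,-.3245,.12);st()
out=[]
for n in("top","side"):
    p,d=arm.capture(n);u,v=proj(n,[.605,-.3245,.12])[0].astype(int)
    out.append(cv2.resize(p[max(0,v-35):v+35,u-40:u+40],(400,350),interpolation=cv2.INTER_CUBIC))
cv2.imwrite("pics/g1.png",np.hstack(out))
```

```text
t9.0 p [ 0.6045 -0.3242  0.1189] F [ 0.2 -0.4 -0.9] w 0.0209 gf 52.0
```

View pics/g1.png

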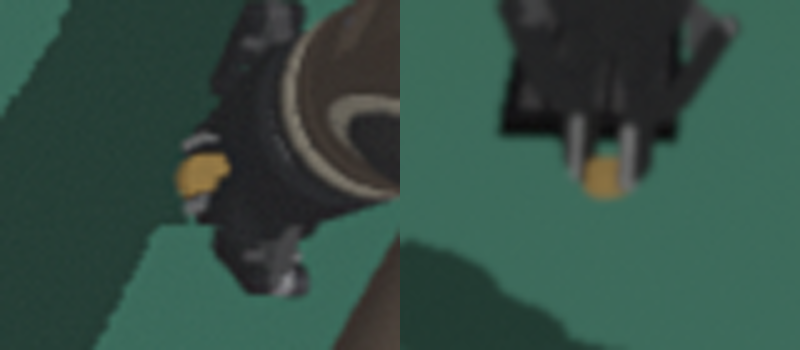

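The disc is held between the fingertips at about (203,175) in the top crop and (605,178) in the side crop, level and with its base just below the tips. I'll carry it over the cell and look from near.

Run:
```python
from h import *
x,y=CELL
go(.605,-.3245,.18,0)
print(go(x,y,.12,CY+45));line(x,y,.075);arm.hold(.3);st()
e=arm.sense()["ee_pos"]
out=[]
for n in("top","side"):
    p,d=arm.capture(n);np.savez(n+"1.npz",p=p,d=d)
    h=cv2.cvtColor(p,cv2.COLOR_BGR2HSV);u,v=proj(n,e)[0]
    m=((h[...,0]>12)&(h[...,0]<32)&(h[...,1]>90)&(h[...,2]>60)).astype(np.uint8)
    N,_,s,c=cv2.connectedComponentsWithStats(m)
    print(n,"tip proj",u,v,[(s[i].tolist(),c[i].round(1)) for i in range(1,N) if np.hypot(*(c[i]-[u,v]))<25])
    u,v=int(u),int(v)
    out.append(cv2.resize(p[v-40:v+40,u-40:u+40],(400,400),interpolation=cv2.INTER_CUBIC))
cv2.imwrite("pics/g2.png",np.hstack(out))
```

```text
27.3
 t12.1 p [0.5433 0.1864 0.076 ] F [-0.2  0.3 -1.4] w 0.0211 gf 52.0
top tip proj 235.5403243535012 200.32365633026185 []
side tip proj 298.56065436457635 241.507859256054 [([293, 234, 12, 14, 137], array([298.3, 240.2]))]
```

View pics/g2.png

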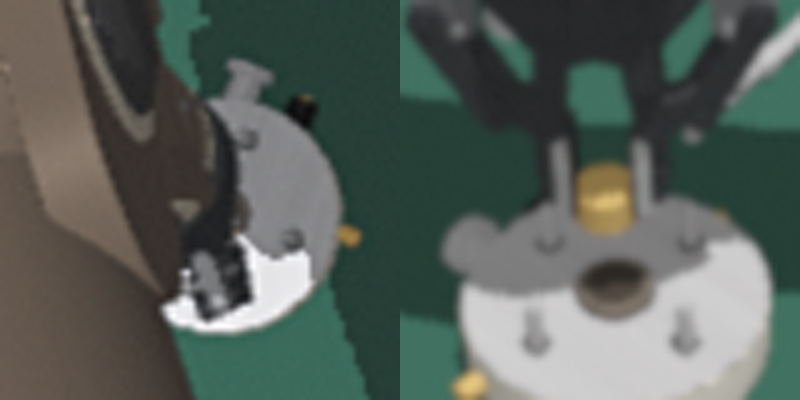

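Run:
```python
from h import *
print(proj("side",[[*CELL,.036]]), [arm.sense()["ee_pos"]])
a,b=ray("side",301,257.6,.036),ray("side",298.3,240.2,.0787);print(a,b)
p=np.load("side1.npz")["p"];i=rect("side",np.load("side0.npz")["p"],CELL,.036,.03,.0002)
p0=rect("side",np.load("side0.npz")["p"],CELL,.03,.075,.0004)
t0=rect("top",np.load("top0.npz")["p"],CELL,.036,.03,.0002)
t1=rect("top",np.load("top0.npz")["p"],CELL,.03,.075,.0004)
r=lambda q,R,s:[cv2.circle(cv2.resize(q,(375,375)),(187,187),int(R/s*375/q.shape[0]),(255,0,255),1)][0]
cv2.imwrite("pics/g3.png",np.vstack([np.hstack([r(i,.016,.0002),r(p0,.06,.0004)]),np.hstack([r(t0,.016,.0002),r(t1,.06,.0004)])])[:,:][:600] if 0 else np.hstack([cv2.resize(np.vstack([r(i,.016,.0002),r(t0,.016,.0002)]),(300,600)),cv2.resize(np.vstack([r(p0,.06,.0004),r(t1,.06,.0004)]),(300,600))]))
```

```text
[[299.95509606 257.01371856]] [array([0.54301026, 0.18632663, 0.07558521])]
[0.54005999 0.18667671 0.036     ] [0.54391852 0.18598401 0.0787    ]
```

View pics/g3.png

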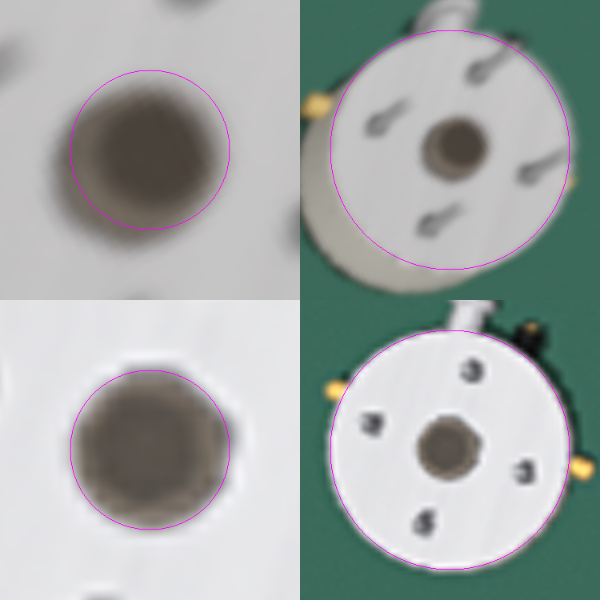

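The side camera shows the cell about 1–2 mm nearer in x relative to the held disc. I'll use x = 0.541, place the specimen, then check its centring from above.

```bash
sed -i 's/^CELL=.*/CELL=np.array([.541,.1862]);CY=-17.7/' h.py
python3 - <<'E'
from h import *
x,y=CELL
line(x,y,.046,.08);st()
z=down(x,y,.046,.036,2.5,.0007,.015);st("touch %.4f"%z)
arm.command_gripper(.038);st("rel")
line(x,y,.10);go(.45,.0,.25,30);st()
for n in("top","side"):
    p,d=arm.capture(n);np.savez(n+"2.npz",p=p,d=d)
p=[cv2.resize(rect(n,np.load(n+"2.npz")["p"],(.5427,.1862),.05,.04,.0002),(400,400)) for n in("top","side")]
cv2.imwrite("pics/g4.png",np.hstack(p))
E
```

```text
t12.7 p [0.5407 0.1861 0.0456] F [-0.2  0.4  0.2] w 0.0210 gf 52.0
touch 0.0404 t14.7 p [0.5411 0.1862 0.0409] F [-1.4 -1.1  4.1] w 0.0210 gf 52.5
rel t15.0 p [0.541  0.1862 0.0402] F [-0.7 -0.4  0.4] w 0.0379 gf 0.0
 t16.6 p [4.501e-01 4.000e-04 2.488e-01] F [-0.3  0.1  0.5] w 0.0379 gf 0.0
```

View pics/g4.png

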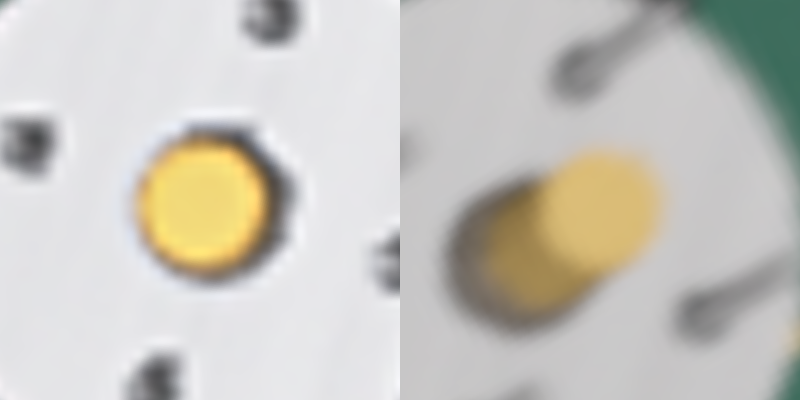

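The specimen stands centred on the heater within about 1 mm (disc at (203,203) of the top crop). Next is the shield.

```bash
sed -i 's/^CELL=.*/CELL=np.array([.5414,.1866]);CY=-17.7/' h.py
cat >> h.py <<'E'
def pick(x,y,z,op,cl,th,zup=.03,zf=.10):
    "squeeze across, then grip at th: centres a round part"
    arm.command_gripper(op)
    go(x,y,zf,th+90);line(x,y,z,.1)
    arm.command_gripper(cl);st("grip1");arm.command_gripper(op)
    line(x,y,z+zup);go(x,y,z+zup+.001,th);line(x,y,z,.1)
    arm.command_gripper(cl);st("grip2")
def see(tag,n,c,z,h=.05):
    p,d=arm.capture(n);np.savez(n+tag+".npz",p=p,d=d);return cv2.resize(rect(n,p,c,z,h,h/200),(400,400))
E
python3 - <<'E'
from h import *
x,y=.6962,.0154
pick(x,y,.004,.060,.036,0,zup=.04)
line(x,y,.11);st("lift")
p,d=arm.capture("side");u,v=proj("side",[x,y,.12])[0].astype(int)
a=cv2.resize(p[v-40:v+40,u-40:u+40],(400,400),interpolation=cv2.INTER_CUBIC)
go(*CELL,.15,CY+45);line(*CELL,.075);arm.hold(.2);st()
p,d=arm.capture("side");np.savez("side3.npz",p=p);u,v=proj("side",[*CELL,.06])[0].astype(int)
b=cv2.resize(p[v-40:v+40,u-40:u+40],(400,400),interpolation=cv2.INTER_CUBIC)
cv2.imwrite("pics/s1.png",np.hstack([a,b]))
E
```

```text
grip1 t19.5 p [0.697  0.0154 0.0054] F [-0.9  0.1  6.3] w 0.0394 gf 60.8
grip2 t22.5 p [0.6971 0.0154 0.0054] F [ 0.1 -0.1  5. ] w 0.0398 gf 60.8
lift t23.4 p [0.6956 0.0154 0.1087] F [-0.7 -0.5 -1. ] w 0.0400 gf 60.4
 t25.2 p [0.5423 0.1868 0.0762] F [-0.   0.3 -1.1] w 0.0395 gf 60.4
```

View pics/s1.png

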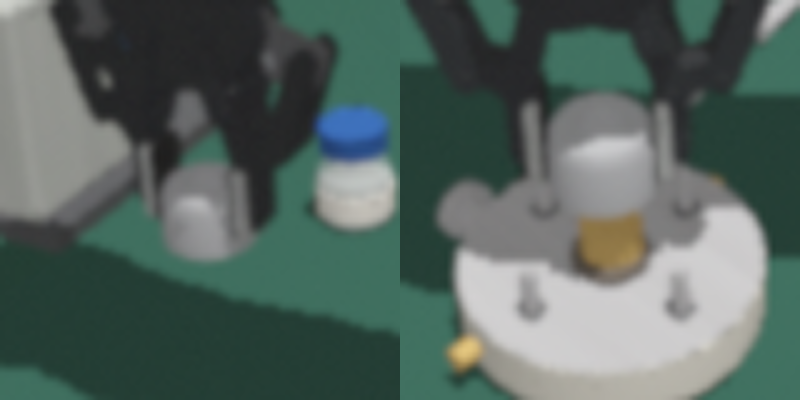

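The shield is upright in the grip over the cell, at crop (603,150), and the brass specimen below is at (612,240). That agrees to about 1 mm, so I'll lower it.

Run:
```python
from h import *
x,y=CELL
line(x,y,.040,.06);st()
z=down(x,y,.040,.030,3,.0007,.015);st("touch %.4f"%z)
arm.command_gripper(.054);st("rel")
line(x,y,.12);go(.50,.0,.25,30);st()
a=see("4","top",CELL,.058);b=see("4","side",CELL,.058)
cv2.imwrite("pics/s2.png",np.hstack([a,b]))
```

```text
t26.0 p [0.5414 0.1866 0.04  ] F [ 0.1 -0.1 -1. ] w 0.0395 gf 60.4
touch 0.0351 t27.8 p [0.5415 0.1866 0.0354] F [-0.5 -1.   3.2] w 0.0399 gf 60.6
rel t28.1 p [0.5414 0.1866 0.035 ] F [0.8 0.4 0.1] w 0.0540 gf 0.0
 t29.7 p [0.4999 0.0005 0.2487] F [-0.2 -0.2 -0.5] w 0.0540 gf 0.0
```

View pics/s2.png

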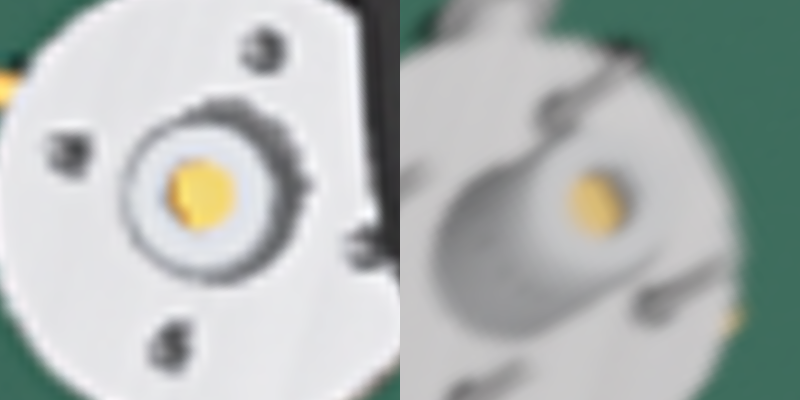

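The shield is seated round the heater with the brass showing through its hole at (200,195). Next is the gasket: I'll find bench contact first, because the open fingers stand back.

Run:
```python
from h import *
x,y=.6188,.3587;th=27.3
arm.command_gripper(.070)
go(x,y,.08,th+90);line(x,y,.006,.12);st()
z=down(x,y,.006,-.014,3,.001,.03);st("bench %.4f"%z)
g=z+.0025
line(x,y,g);arm.command_gripper(.052);st("grip1")
arm.command_gripper(.070);line(x,y,g+.025);go(x,y,g+.026,th);line(x,y,g,.1)
arm.command_gripper(.052);st("grip2")
line(x,y,.10);st("lift")
out=[]
for n in("top","side"):
    p,d=arm.capture(n);u,v=proj(n,[x,y,.11])[0].astype(int)
    u=max(u,40);out.append(cv2.resize(p[v-40:v+40,u-40:u+40],(400,400),interpolation=cv2.INTER_CUBIC))
cv2.imwrite("pics/k1.png",np.hstack(out));print(g)
```

```text
t32.4 p [0.6193 0.3587 0.0069] F [-0.7  0.1  0.3] w 0.0699 gf 0.0
bench -0.0080 t35.9 p [ 0.619   0.3588 -0.0076] F [-1.1 -0.8  3.7] w 0.0699 gf 1.4
grip1 t36.4 p [ 0.6194  0.3591 -0.0043] F [-0.1  0.   6.1] w 0.0572 gf 67.3
grip2 t39.1 p [ 0.6194  0.359  -0.0042] F [ 0.4 -0.5  4.9] w 0.0577 gf 66.8
lift t40.0 p [0.6183 0.3584 0.0987] F [-0.3  0.1 -0.6] w 0.0579 gf 63.9
-0.0055
```

View pics/k1.png

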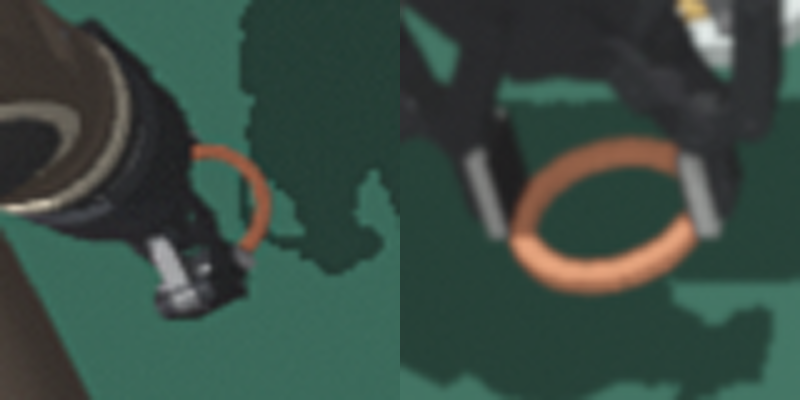

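The gasket is held in the fingertips, with the ring at side crop (605,215). I'll check its tilt from the depth data, then carry it over the cell.

```bash
cat >> h.py <<'E'
def ring():
    "copper pixels as world points in the side view"
    p,d=arm.capture("side");q=p.astype(int);m=M["side"]
    e=arm.sense()["ee_pos"];u0,v0=proj("side",e)[0]
    v,u=np.nonzero((q[...,2]-q[...,0]>50)&(d>0));k=np.hypot(u-u0,v-v0)<35;u,v=u[k],v[k];Z=d[v,u]
    C=np.c_[(u-m["cx"])/m["fx"]*Z,(v-m["cy"])/m["fy"]*Z,Z]
    return (C-np.array(m["t"]))@np.array(m["R"]),p
E
python3 - <<'E'
from h import *
def rep():
    W,p=ring();e=arm.sense()["ee_pos"]
    for _ in range(3):
        A=np.c_[W[:,:2]-W[:,:2].mean(0),np.ones(len(W))];s=np.linalg.lstsq(A,W[:,2],rcond=None)[0];r=W[:,2]-A@s;W=W[abs(r)<2*r.std()+1e-4]
    print("n",len(W),"tilt deg",np.degrees(np.arctan(s[:2])).round(1),"z",s[2].round(4),"tcp",e.round(4),"mid",((W.max(0)+W.min(0))/2).round(4),np.ptp(W,axis=0).round(4),"rms",r.std().round(4))
    return p
rep()
go(*CELL,.12,CY+45);line(*CELL,.075);arm.hold(.2);st()
p=rep();u,v=proj("side",[*CELL,.06])[0].astype(int)
cv2.imwrite("pics/k2.png",cv2.resize(p[v-45:v+45,u-45:u+45],(540,540),interpolation=cv2.INTER_CUBIC))
E
```

```text
n 373 tilt deg [-6.4  4.9] z 0.1063 tcp [0.6181 0.3583 0.0983] mid [0.6167 0.358  0.1055] [0.063  0.0602 0.0082] rms 0.0072
 t41.5 p [0.5423 0.1871 0.0762] F [-0.5  0.6 -1.1] w 0.0575 gf 64.0
n 255 tilt deg [0.4 0. ] z 0.0849 tcp [0.5421 0.187  0.0761] mid [0.5414 0.1862 0.0848] [0.061  0.0626 0.0056] rms 0.0015
```

View pics/k2.png

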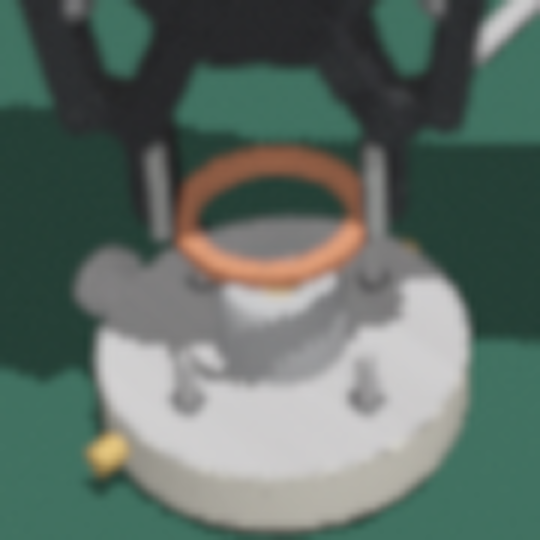

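The ring is level (0.4°) and centred over the shield. I'll lower it.

Run:
```python
from h import *
x,y=CELL
line(x,y,.030,.06);st()
z=down(x,y,.030,.0215,3,.0007,.015);st("touch %.4f"%z)
arm.command_gripper(.070);st("rel")
line(x,y,.12);go(.40,-.15,.25,30);st()
a=see("5","top",CELL,.036);b=see("5","side",CELL,.036)
cv2.imwrite("pics/k3.png",np.hstack([a,b]))
```

```text
t42.5 p [0.5416 0.1867 0.0303] F [-0.3 -0.7 -0.9] w 0.0572 gf 64.0
touch 0.0251 t44.2 p [0.5414 0.1866 0.0257] F [-3.3 -0.5  5.5] w 0.0574 gf 67.0
rel t44.5 p [0.5414 0.1866 0.0249] F [ 0.7 -0.7 -0.8] w 0.0705 gf 0.0
 t46.8 p [ 0.4003 -0.1496  0.2494] F [ 1.2 -0.8  0.1] w 0.0699 gf 0.0
```

View pics/k3.png

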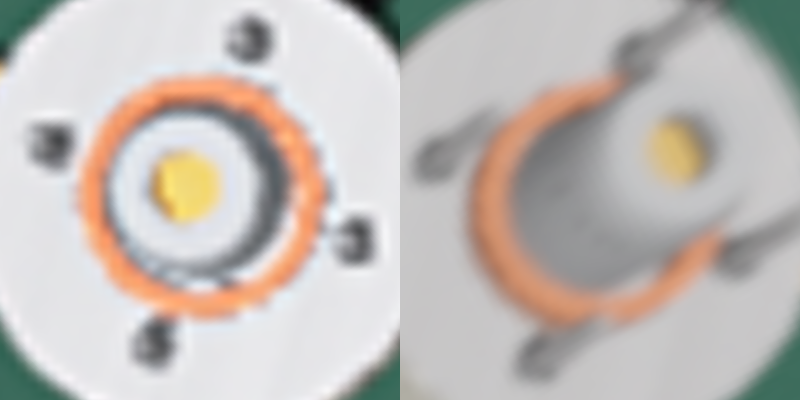

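The gasket lies flat round the shield, centred at (203,197) of the top crop. Next is the cap, gripped midway between its holes.

Run:
```python
from h import *
x,y=.4302,-.3563;th=-9.8+45
pick(x,y,.012,.078,.052,th,zup=.055,zf=.10)
line(x,y,.05,.08);st("lift");line(x,y,.14)
go(*CELL,.16,CY+45);line(*CELL,.085,.1);arm.hold(.3);st("over")
p,d=arm.capture("side");np.savez("side6.npz",p=p,d=d);u,v=proj("side",[*CELL,.06])[0].astype(int)
cv2.imwrite("pics/c1.png",cv2.resize(p[v-50:v+50,u-50:u+50],(600,600),interpolation=cv2.INTER_CUBIC))
```

```text
grip1 t49.5 p [ 0.4308 -0.3567  0.0132] F [-0.1  0.9  5.7] w 0.0583 gf 64.2
grip2 t52.8 p [ 0.4308 -0.357   0.0134] F [-1.2  0.2  5.9] w 0.0585 gf 64.5
lift t53.4 p [ 0.4301 -0.3562  0.0499] F [ 0.1 -0.4 -2.7] w 0.0584 gf 64.7
over t57.4 p [0.5417 0.1867 0.0855] F [-0.3 -0.5 -3.9] w 0.0583 gf 64.8
```

View pics/c1.png

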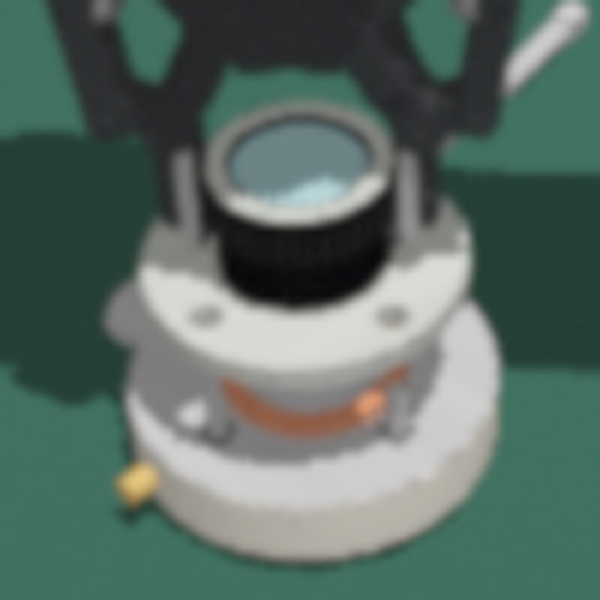

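The cap is upright with its two front holes at crop (207,317) and (392,316), above the front studs. I'll compare the holes with their predicted pixels.

Run:
```python
from h import *
u0,v0=proj("side",[*CELL,.06])[0].astype(int)
e=arm.sense()["ee_pos"]
a=np.radians(CY+90*np.arange(4));o=.04*np.c_[np.cos(a),np.sin(a)]
for nm,c,z in(("hole",e[:2],.081),("stud base",CELL,.03),("stud top",CELL,.052)):
    q=np.c_[c+o,np.full(4,z)];print(nm,((proj("side",q)-[u0-50,v0-50])*6).round(0).tolist())
# stud tops in the empty-cell side picture, zoomed
p=np.load("side4.npz")["p"];im=cv2.resize(p[v0-50:v0+50,u0-50:u0+50],(600,600),interpolation=cv2.INTER_CUBIC)
for z in(.03,.052):
    for u,v in (proj("side",np.c_[CELL+o,np.full(4,z)])-[u0-50,v0-50])*6: cv2.drawMarker(im,(int(u),int(v)),(0,0,255),0,12,1)
cv2.imwrite("pics/c2.png",im)
```

```text
hole [[218.0, 193.0], [201.0, 314.0], [388.0, 313.0], [394.0, 192.0]]
stud base [[230.0, 310.0], [214.0, 433.0], [394.0, 433.0], [399.0, 310.0]]
stud top [[225.0, 261.0], [209.0, 383.0], [392.0, 382.0], [397.0, 260.0]]
```

View pics/c2.png

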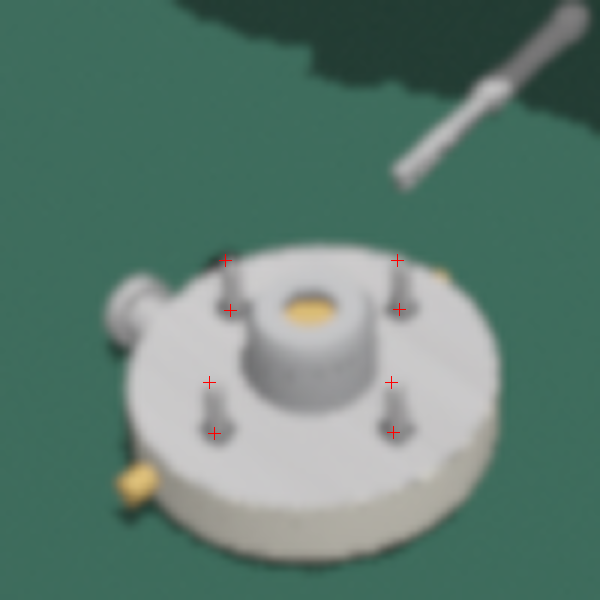

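Holes and studs agree within about 1 mm in the same view. I'll lower with a force watch.

Run:
```python
from h import *
x,y=CELL
line(x,y,.067,.06);st()
z=down(x,y,.067,.0435,3.5,.0015,.03);st("stop %.4f"%z)
print(arm.sense()["ft_torque"].round(2))
```

```text
t57.9 p [0.5409 0.1864 0.0663] F [ 0.7  0.5 -2.3] w 0.0586 gf 64.8
stop 0.0475 t61.1 p [0.5416 0.1867 0.0494] F [-4.7 -1.4 12. ] w 0.0586 gf 66.2
[-0.34  1.12  0.02]
```

It stopped at the expected home height (0.048) after passing freely over the studs. I'll look before releasing fully.

Run:
```python
from h import *
x,y=CELL
line(x,y,.0485,.02);st()
arm.command_gripper(.066);arm.hold(.3);st("rel")
arm.command_gripper(.078);line(x,y,.14);go(.40,-.15,.25,30);arm.hold(.3);st()
a=see("7","top",(.5421,.1859),.044,.07)
p,d=arm.capture("side");np.savez("side7.npz",p=p,d=d);u,v=proj("side",[*CELL,.05])[0].astype(int)
cv2.imwrite("pics/c3.png",np.hstack([a,cv2.resize(p[v-42:v+38,u-40:u+40],(400,400),interpolation=cv2.INTER_CUBIC)]))
# flange tilt and height from depth
m=M["top"];T=np.load("top7.npz")["d"]
v,u=np.nonzero(T>0);Z=T[v,u];C=np.c_[(u-m["cx"])/m["fx"]*Z,(v-m["cy"])/m["fy"]*Z,Z]
W=(C-np.array(m["t"]))@np.array(m["R"]);r=np.hypot(*(W[:,:2]-CELL).T)
for nm,k in(("window",r<.018),("flange",(r>.036)&(r<.048)&(W[:,2]>.036)&(W[:,2]<.050)),("face",(r>.053)&(r<.058)&(W[:,2]<.04)),("bench",(r>.10)&(r<.13)&(W[:,2]<.02))):
    w=W[k];A=np.c_[w[:,:2]-CELL,np.ones(len(w))];s=np.linalg.lstsq(A,w[:,2],rcond=None)[0];print(nm,len(w),np.degrees(np.arctan(s[:2])).round(2),s[2].round(4))
```

```text
t61.4 p [0.5416 0.1867 0.0494] F [-1.9 -0.3  6.6] w 0.0586 gf 65.5
rel t61.9 p [0.5414 0.1866 0.0484] F [-0.5 -0.2  0.6] w 0.0664 gf 0.0
 t64.7 p [ 0.4003 -0.1496  0.2497] F [-0.2  0.2  0.1] w 0.0782 gf 0.0
window 174 [-1.62 -0.21] 0.0802
flange 456 [-0.03  0.04] 0.0444
face 242 [2.5 0.8] 0.03
bench 3133 [0.05 0.  ] 0.0004
```

View pics/c3.png

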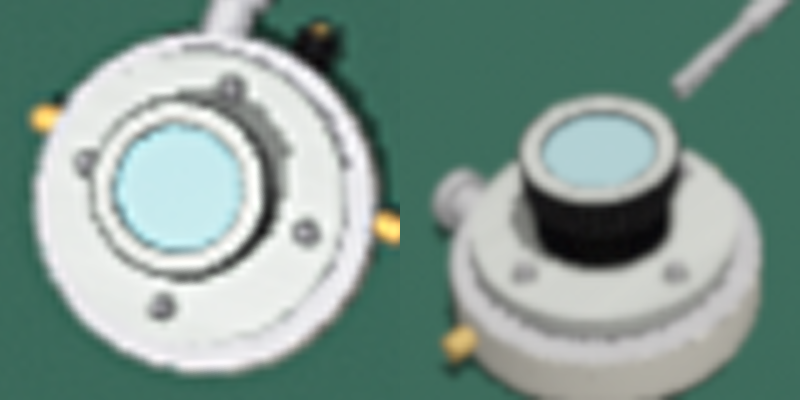

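All four studs show inside the holes ((232,87), (87,163), (305,232), (163,305)). The flange is level to 0.05° with its top at 44 mm, which is fully home. I'll hand it in.

```bash
python3 -c "
from rig import arm
print(arm.close_job())"
```

```text
the job is handed in; nothing more can be done
None
```

The cell is loaded in the order asked and the job is handed in at about 65 s: specimen, shield and gasket each set down centred to about 1 mm, and the cap is level and fully home with all four studs through its holes; the steel specimen and objective were never approached.

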